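# Clip the vial caddy onto the bench rail

### The job

Lift the three-vial caddy by its orange tab out of its grey parking dock, set its snap hook over the bar of the rail stand and push straight down, gently, until the bar has passed the red spring gate and the gate has flicked shut under it; then let go so that the caddy hangs upright on the bar, between the two posts. The bar's height was set by hand, so find it by feel: the bar must never be pushed harder than 20 N. Leave the other things on the bench where they are.

Things in the scene. Friction and masses are not known exactly. Their poses are not given: they have to be found in the camera images.
- caddy: Loose vial caddy, 0.3 kg: steel snap hook 16 mm wide (y) open downward, orange tab on top. Origin under its foot; z up, y lies along the bar when hung. Short nose leg on -x (inner face x=-11 mm; its foot, 30 mm wide, is 40 to 50 mm up), long spine on +x (inner face x=17), then a black block with 3 vials (x 23 to 45, 56 wide, 43 high). x=-11 to 17 is open from below up to the gate.
- caddy_grip (a point): Centre of the grasp on the caddy's orange tab, 144 mm straight above the caddy's origin, same axes. The tab is 16 mm thick in x and 40 mm wide in y; it reaches from 28 mm below this point (42 mm long steel shoulder there) to 20 mm above it. Grasp it from above, fingers on its +x and -x faces.
- throat: The vaulted roof inside the caddy's hook, part of it; origin at its apex, 103 mm above the caddy's origin, 41 mm straight below caddy_grip, same axes. The bar presses up into this roof when the hook is fully home. The shut gate lies 29 mm below this point: the bar first touches it when this point is about 31 mm above the top of the bar.
- gate (a joint): Red wire spring gate, 23 mm long, across the hook's mouth, hinged at the spine (x=15 mm). 0 = shut (it cannot open outward). The bar pushes it up and inward, to some 1.1 to 1.3 rad, which takes 6 to 12 N; it springs shut once the bar is past, only when the throat is within a few mm of the top of the bar. A harder stop then follows: the hook is home.
- dock: Grey fixed parking dock where the caddy stands at the start, same yaw: base plate 110 x 90 x 6 mm, a 40 mm pillar on it under the hook's nose, 12 mm fence with 3 mm play round the vial block. Origin on the bench straight below the caddy's origin, which starts 6 mm above the bench. Lift the caddy straight up by at least 50 mm to clear it.
- rail: Fixed rail stand, origin on the bench under the middle of its bar, z up. Base 80 x 170 x 8 mm, two posts 124 mm apart (20 mm thick, blue caps), between them an 8 mm steel bar along y. The bar's axis is 125 to 175 mm above the bench, different each time, not measured. It gives 1 mm per 6 N of push, 4 mm at most. The caddy may hang with its vials to either side.
- reagent: Amber bottle, 60 mm wide, 125 mm tall, loose bystander; origin under its centre.
- cap: Black screw cap, 34 mm wide, 18 mm high, loose bystander; origin under its centre.
- vial: Small glass jar with a blue cap, 22 mm wide, 45 mm tall, loose bystander; origin under its centre.
- beaker: Glass beaker, 70 mm wide, 85 mm tall, loose bystander; origin under its centre.
- wrench: Steel wrench, 150 mm long, lying flat, loose bystander; its long axis is x.

How it is judged:
On the way, in this order (a step that is already met when the one before it is completed fails the run):
1. the caddy is lifted out of its dock (z of caddy_grip in the frame of dock above 0.18 m), for 0.1 s.
2. the bar pushes the gate open, with the hook over the bar (x of throat in the frame of rail between -0.018 and 0.018 m and y of throat in the frame of rail between -0.04 and 0.04 m and value of joint gate above 0.7 rad), for 0.05 s.
3. the bar is fully home in the hook's throat and the gate has flicked shut (x of throat in the frame of rail between -0.018 and 0.018 m and y of throat in the frame of rail between -0.04 and 0.04 m and contact force between throat and rail above 0.5 N and value of joint gate below 0.12 rad), for 0.1 s.
At the end, for the whole second after the job is handed in: The caddy hangs at rest with the roof of its hook's throat resting on the bar (over 0.5 N): the throat within 18 mm of the bar's line (horizontally), within 40 mm of the middle of the bar; gate shut (below 0.12 rad); caddy upright within 0.35 rad, its y axis within 0.3 rad of the bar (all of step 3 and angle between throat's own z axis and vertical below 0.35 rad and angle between the y axis of throat and the y axis of rail, either way round below 0.3 rad and linear speed of caddy below 0.03 m/s and angular speed of caddy below 0.4 rad/s); the robot touches nothing.
It fails at once if the caddy presses the rail stand with more than 20 N (contact force between caddy and rail above 20 N).
It fails at once if the robot pushes on the rail stand with more than 20 N (contact force between any of the fingers, the arm and rail above 20 N).
It fails at once if a bystander on the bench is moved by more than 25 mm (distance of any of reagent, cap, vial, beaker, wrench from where it was at the start of the episode above 0.025 m).
It also fails if it takes over 58 s, if anything falls off the work surface, if the arm or the gripper's body presses on something with over 40 N, if the wrist force passes 120 N, or if a joint passes its speed limit or range.

### The arm

A 6-joint arm with a two-finger parallel gripper is mounted at the origin on the work surface. World frame = base frame: x ahead of the robot, y to its left, z up, the work surface at z = 0. Lengths are in m, angles in rad, forces in N, time in s.
With the tool pointing down it reaches from about 0.3 to 1 m from the base axis. Payload 5.1 kg.
Tool frame: the origin (TCP) lies on the centre line of the jaws, within the pads' length; the fingertips stand 19 mm ahead of it and the grasp point (between the pads) is the TCP; z points along the fingers, y is the direction in which the jaws open and shut (so a half turn about z gives the same grasp; the last joint's range is limited). The gripper opens to 95 mm and grips with 3 to 60 N. Pads are 20 mm wide; open, the fingers measure 119 mm over their backs; the gripper's body (75 mm by 180 mm) begins 59 mm behind the grasp point.
Start: joints at [-0.083, 0.124, 1.65, -0, 1.367, -0.083], TCP at [0.65, -0, 0.211] pointing down, gripper open.
Joint ranges: [-2.61, 2.61], [-1.02, 2.33], [0.03, 2.71], [-1.35, 4.49], [0.32, 2.68], [-2.91, 2.91]. Speed limits (rad/s): [2.57, 2.57, 3.14, 3.14, 3.14, 3.14].

### API

Orientations are given as a unit quaternion [w, x, y, z].
In Python, from station import robot, eyes, job gives the robot as it stands.
- The arm moves only by the tool jog_arm, never from a script. Its argument "steps" is one flat list of numbers, 5 for each row, row after row: the gripper's target within -1 to 1 (fully open at 1, half-way at 0, shut at -1), then the shift along the tool's x, y, z in m, then the turn about the tool's z in rad. A call has 1 to 10 rows; each row shifts and turns the commanded pose from where the row before left it, along the tool's axes as they then stand; what a row does not reach is not made up. A row lasts 1/10 s, in which the tool goes at most 50 mm and 8.59 degrees, less where a joint would pass 70% of its speed; a pose out of reach is approached as far as the arm can. A call is refused whole if a number of a shift passes 0.05 or a number of a turn 0.15, either way. A call with a gripper value outside its range is refused whole. The fingers move at their own pace and stop on an object; "squeeze" is the grip in N (left out, the last holds). Time passes only in rows, so rows that do not move let the fingers close. It gives the time, the measured TCP pose, the force and the opening at its end, in the units of the state.
- robot.get_obs(): the state, without advancing time (a new reading comes with each control period).
- eyes.camera(name): name is "scene" or "side" or "wrist"; returns the picture (400x640x3 uint8, red, green, blue); there is no depth.
- eyes.camera_params(name): a dict with "mtx" (3x3 intrinsics, pixels), "D" ([k1, k2, p1, p2, k3] as OpenCV has them; the pictures are not rectified), "origin" and "orientation" of the camera in the world. Camera axes: x right, y down, z forward; pixel columns grow to the right and rows downward; lengths in m; the calibration is good to about 2 mm. A picture is of the moment at which its call begins: read the wrist's pose just before it. camera_params takes no time and is no camera call; for the wrist camera it gives the pose at the moment of the call.
- job.finish_job(): hands the job in, once; it reports no verdict.
The state is a dict: "clock": time; "q": joint angles; "dq": joint speeds; "tau": joint torques, N m; "position": TCP position; "eef_rot": TCP orientation; "contact_force": force on the tool from outside, world axes, zero at the start; "moment": the same for the moment, N m; "gripper_width": finger opening in m.
Only numpy, scipy, OpenCV 4.12 (cv2) and the standard library are available. Lean on these libraries where they do the work, as an engineer would, in place of code of your own. Each camera call takes 0.05 s, during which the arm holds its last target.

## Working session

There is one attempt and no reset: what is moved stays moved. The work goes in short steps, Python scripts to look and compute and a tool call to move; the robot and the scene stay as the last step left them, time stands still between calls to the robot, and variables do not carry over. Pictures are saved under pics/ and viewed, and the job is handed in when it is done.

Besides the shell and the picture viewer there is one more tool, called by a JSON object that holds its "method" and its "body". jog_arm: Moves the arm, as the interface text tells. Its arguments: {"type":"object","properties":{"steps":{"type":"array"},"squeeze":{"type":"number"}},"required":["steps"]}

```bash
ls; mkdir -p pics; python3 - <<'E'
from station import robot, eyes, job
import cv2
for n in ("scene","side","wrist"):
    p=eyes.camera_params(n); im=eyes.camera(n); cv2.imwrite(f"pics/{n}0.png",im[:,:,::-1])
    print(n,p)
print(robot.get_obs())
E
```

```text
pics
scene {'mtx': array([[476.27432078,   0.        , 319.00427126],
       [  0.        , 476.27432078, 212.08101795],
       [  0.        ,   0.        ,   1.        ]]), 'D': array([-0.12851333,  0.        ,  0.        ,  0.        ,  0.        ]), 'origin': array([1.45553384, 0.11826711, 1.00873849]), 'orientation': array([-0.24349947,  0.60333545,  0.70061965, -0.29296151])}
side {'mtx': array([[368.16497971,   0.        , 316.29164618],
       [  0.        , 368.16497971, 198.90368644],
       [  0.        ,   0.        ,   1.        ]]), 'D': array([-0.00398279,  0.        ,  0.        ,  0.        ,  0.        ]), 'origin': array([0.52204747, 0.52575171, 0.80622892]), 'orientation': array([ 0.02349447, -0.04613469,  0.94072798, -0.33518722])}
wrist {'mtx': array([[315.3439969 ,   0.        , 323.77211181],
       [  0.        , 315.3439969 , 198.59472263],
       [  0.        ,   0.        ,   1.        ]]), 'D': array([0.00019581, 0.        , 0.        , 0.        , 0.        ]), 'origin': array([0.6500461 , 0.06856674, 0.38320557]), 'orientation': array([ 1.25638736e-01,  9.92075753e-01,  1.39342534e-04, -7.67415237e-04])}
{'clock': 0.15, 'q': array([-8.26116264e-02,  1.24364399e-01,  1.65136263e+00,  2.23821791e-05,
        1.36750328e+00, -8.25917616e-02]), 'dq': array([ 2.31297777e-05, -3.99066209e-03, -3.60092696e-03,  7.26569941e-05,
        9.79586922e-04, -4.61338331e-04]), 'tau': array([ 4.52342692e-04, -4.18191254e+01, -3.60470796e+01,  7.75244599e-02,
        4.69156180e-02, -8.73639601e-05]), 'position': array([6.49491590e-01, 1.19795050e-05, 2.09962168e-01]), 'eef_rot': array([-6.31879315e-04,  7.07115171e-01,  7.07097917e-01, -5.20890355e-04]), 'contact_force': array([ 0.69815901, -0.16624349, -0.49571869]), 'moment': array([ 0.03034398, -0.04684732, -0.02553289]), 'gripper_width': 0.09516975206523208}
```

View pics/scene0.png

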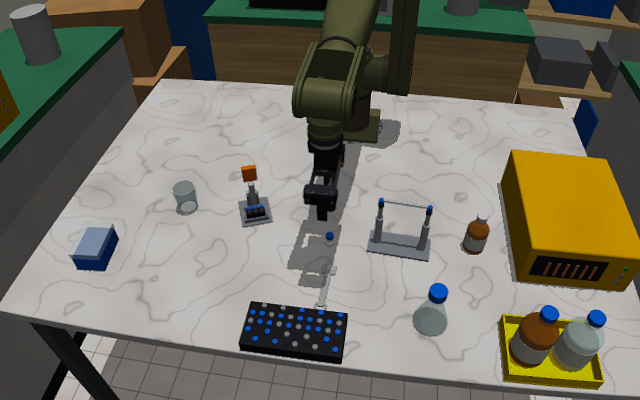

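View pics/side0.png

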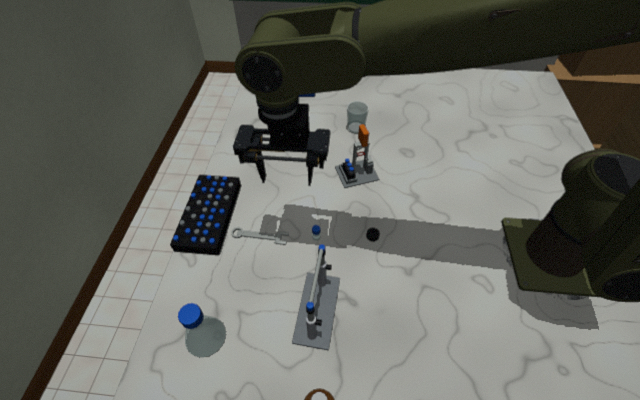

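View pics/wrist0.png

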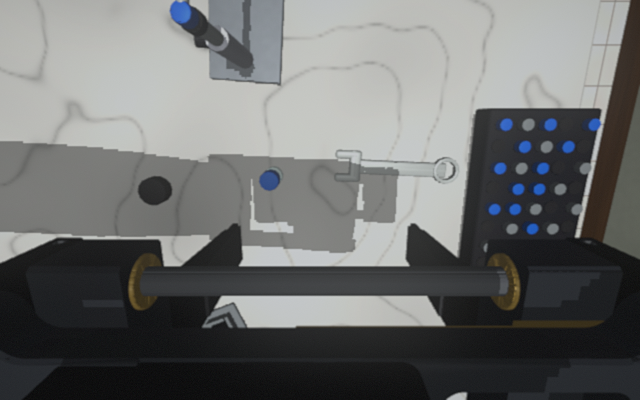

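The scene view shows the caddy at about (250,200), the rail at (400,230), the beaker at (185,197) and the reagent at (477,235). The side view shows the vial at (316,232) and the cap at (372,234). I'll zoom in to measure.

```bash
cat > h.py <<'E'
import numpy as np, cv2
from scipy.spatial.transform import Rotation as R
def cam(p):
    q=p["orientation"]; return R.from_quat([q[1],q[2],q[3],q[0]]).as_matrix(), p["origin"]
def ray(p,uv):
    m,o=cam(p); n=cv2.undistortPoints(np.array([[uv]],float),p["mtx"],p["D"])[0,0]
    d=m@np.array([n[0],n[1],1]); return o,d
def onz(p,uv,z):
    o,d=ray(p,uv); return o+d*(z-o[2])/d[2]
def tri(l):
    A=np.zeros((3,3));b=np.zeros(3);rs=[ray(*x) for x in l]
    for o,d in rs:
        d=d/np.linalg.norm(d);M=np.eye(3)-np.outer(d,d);A+=M;b+=M@o
    x=np.linalg.solve(A,b)
    return x,[round(float(np.linalg.norm(np.cross(x-o,d/np.linalg.norm(d)))),4) for o,d in rs]
def proj(p,X):
    m,o=cam(p); Xc=(np.atleast_2d(X)-o)@m
    return cv2.projectPoints(Xc,np.zeros(3),np.zeros(3),p["mtx"],p["D"])[0][:,0]
E
python3 - <<'E'
import cv2
def c(n,x0,y0,x1,y1,o,f):
    im=cv2.imread(f"pics/{n}0.png")[y0:y1,x0:x1]; cv2.imwrite(f"pics/{o}.png",cv2.resize(im,None,fx=f,fy=f,interpolation=cv2.INTER_CUBIC))
c("scene",225,155,285,235,"c1",7)
c("scene",355,190,445,265,"c2",8)
c("side",325,115,390,195,"c3",7)
c("side",285,235,345,355,"c4",5)
E
```

```text
(no output)
```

View pics/c1.png

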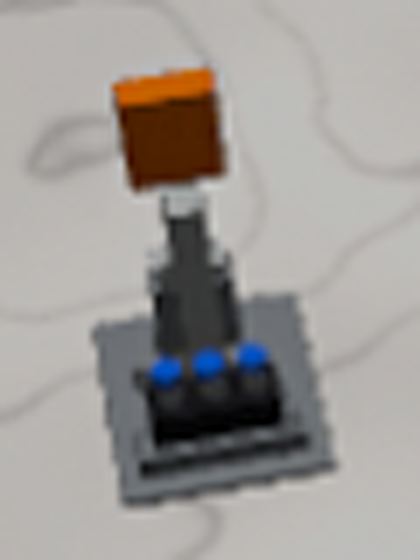

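View pics/c2.png

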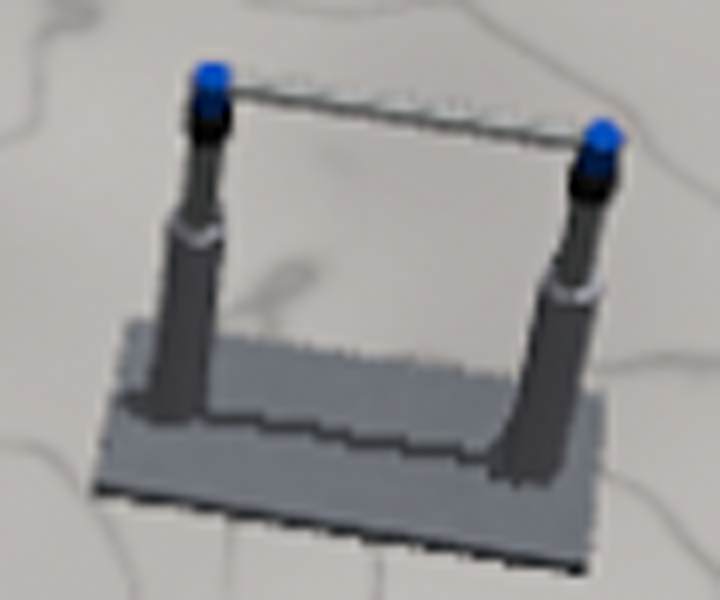

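View pics/c3.png

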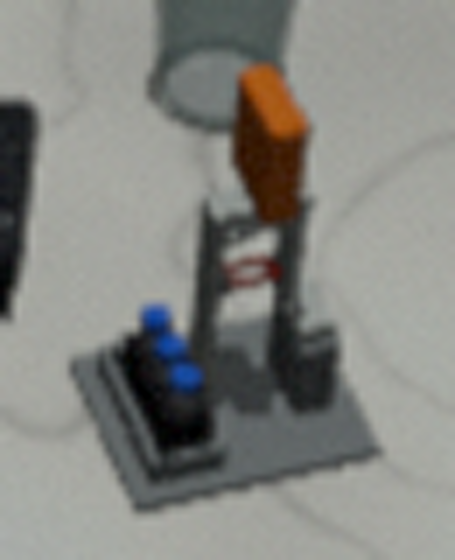

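View pics/c4.png

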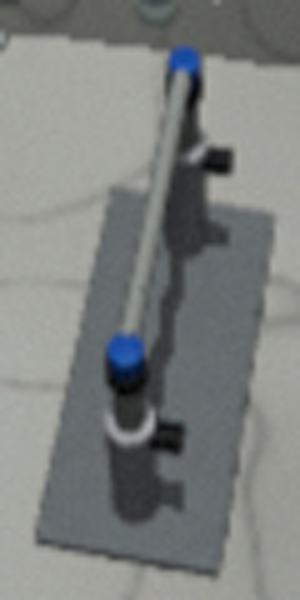

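```bash
cat > m.py <<'E'
from h import *
from station import eyes
from scipy.optimize import least_squares
S=eyes.camera_params("scene");D=eyes.camera_params("side")
def px(l,f,o): return [((u+.5)/f-.5+o[0],(v+.5)/f-.5+o[1]) for u,v in l]
# dock corners on z
ds=px([(95,330),(298,297),(333,462),(123,495)],7,(225,155))
dd=px([(72,365),(138,505),(380,452)],7,(325,115))
print("dock scene");[print(onz(S,u,.006).round(4)) for u in ds]
print("dock side");[print(onz(D,u,.006).round(4)) for u in dd]
ts=px([(115,87),(212,70),(217,92),(117,107)],7,(225,155)); td=px([(240,75),(270,66),(307,118),(275,135)],7,(325,115))
print("tab scene");[print(onz(S,u,.17).round(4)) for u in ts]
print("tab side");[print(onz(D,u,.17).round(4)) for u in td]
print("tab tri",tri([(S,np.mean(ts,0)),(D,np.mean(td,0))]))
rs=px([(130,322),(605,395),(583,560),(97,483)],8,(355,190)); rd=px([(112,188),(272,215),(218,570),(40,540)],5,(285,235))
print("rail scene");[print(onz(S,u,.008).round(4)) for u in rs]
print("rail side");[print(onz(D,u,.008).round(4)) for u in rd]
print(np.mean([onz(S,u,.008) for u in rs],0),np.mean([onz(D,u,.008) for u in rd],0))
# bar caps (top blue), scene left = low y
bs=px([(212,77),(602,137)],8,(355,190)); bd=px([(184,62),(126,352)],5,(285,235))
for a,b in zip(bs,bd): print("cap",tri([(S,a),(D,b)]))
es=px([(235,92),(585,140)],8,(355,190)); ed=px([(180,78),(130,338)],5,(285,235))
for a,b in zip(es,ed): print("barend",tri([(S,a),(D,b)]))
E
python3 m.py
```

```text
dock scene
[ 0.4649 -0.2978  0.006 ]
[ 0.4321 -0.2144  0.006 ]
[ 0.528  -0.1769  0.006 ]
[ 0.559  -0.2593  0.006 ]
dock side
[ 0.5567 -0.2539  0.006 ]
[ 0.524  -0.1764  0.006 ]
[ 0.4249 -0.215   0.006 ]
tab scene
[ 0.4917 -0.2598  0.17  ]
[ 0.4764 -0.2242  0.17  ]
[ 0.4893 -0.2188  0.17  ]
[ 0.5035 -0.2557  0.17  ]
tab side
[ 0.4969 -0.253   0.17  ]
[ 0.4857 -0.2593  0.17  ]
[ 0.4712 -0.2303  0.17  ]
[ 0.4829 -0.2196  0.17  ]
tab tri (array([ 0.48456186, -0.24234948,  0.16659375]), [0.0015, 0.0015])
rail scene
[0.5256 0.1111 0.008 ]
[0.537  0.2797 0.008 ]
[0.6133 0.2718 0.008 ]
[0.6022 0.1058 0.008 ]
rail side
[0.5984 0.1067 0.008 ]
[0.5208 0.1137 0.008 ]
[0.5329 0.2797 0.008 ]
[0.6092 0.2749 0.008 ]
[0.56951515 0.19210248 0.008     ] [0.56533065 0.19375505 0.008     ]
cap (array([0.56103085, 0.12993343, 0.16497144]), [0.0001, 0.0001])
cap (array([0.5705018 , 0.25445481, 0.1645323 ]), [0.0, 0.0])
barend (array([0.56258991, 0.13686122, 0.1618164 ]), [0.0012, 0.0012])
barend (array([0.57008058, 0.24882067, 0.1625985 ]), [0.0007, 0.0007])
```

{"method": "jog_arm", "body": {"steps": [1, -0.03, -0.02, -0.01, 0, 1, -0.03, -0.02, -0.01, 0, 1, -0.03, -0.02, -0.01, 0, 1, -0.03, -0.02, -0.01, 0, 1, -0.03, -0.02, -0.01, 0, 1, -0.03, -0.02, -0.01, 0, 1, -0.03, -0.02, 0, 0, 1, -0.03, -0.02, 0, -0.124, 1, 0, 0, 0, -0.124, 1, 0, 0, 0, -0.124], "squeeze": 30}}

```text
clock: 1.15
position: [0.4891, -0.241, 0.2707]
eef_rot: [-0.0, 0.563, 0.826, 0.0]
contact_force: [-0.6, 0.6, -0.4]
gripper_width: 0.0949
```

```bash
python3 - <<'E'
from station import robot, eyes
from h import *
from scipy.spatial.transform import Rotation as R
o=robot.get_obs(); p=eyes.camera_params("wrist"); im=eyes.camera("wrist")
cv2.imwrite("pics/w1.png",im[:,:,::-1]); q=o["eef_rot"]
print(o["clock"],o["position"],R.from_quat([q[1],q[2],q[3],q[0]]).as_matrix().round(3),o["contact_force"]); np.save("w1.npy",p,allow_pickle=True)
E
```

```text
1.15 [ 0.48910294 -0.24099696  0.27065703] [[-0.366  0.931 -0.   ]
 [ 0.931  0.366  0.   ]
 [ 0.    -0.    -1.   ]] [-0.56913831  0.58580732 -0.43490663]
```

View pics/w1.png

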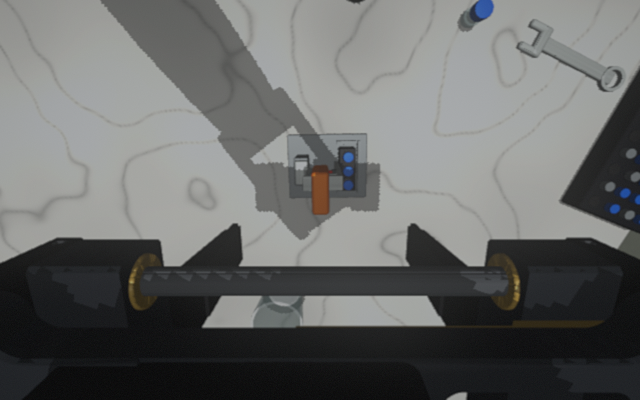

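```bash
python3 - <<'E'
import cv2
im=cv2.imread("pics/w1.png")[125:225,275:385]; cv2.imwrite("pics/w1c.png",cv2.resize(im,None,fx=6,fy=6,interpolation=cv2.INTER_CUBIC))
E
```

```text
(no output)
```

View pics/w1c.png

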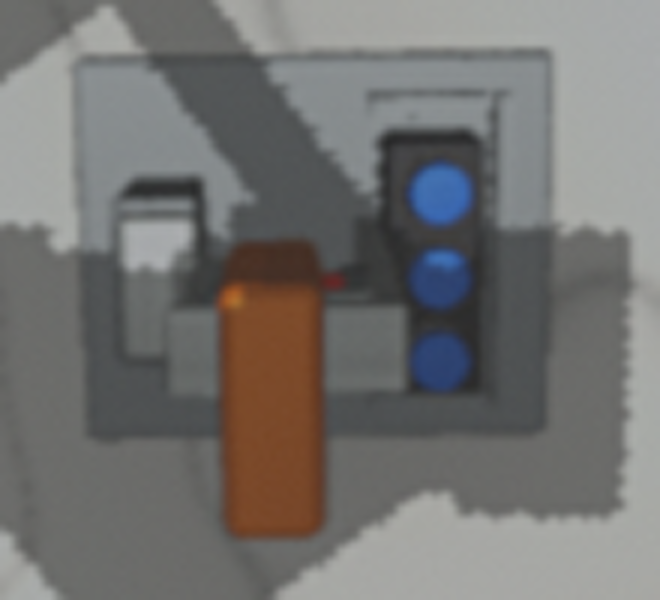

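```bash
python3 - <<'E'
from h import *
p=np.load("w1.npy",allow_pickle=True).item()
f=lambda u,v:((u+.5)/6-.5+275,(v+.5)/6-.5+125)
P=[onz(p,f(*c),.17) for c in [(220,285),(323,285),(324,536),(226,536)]]
print(np.round(P,4),np.mean(P,0))
d=P[1]+P[0]-P[3]-P[2]; print("yaw",np.arctan2(-d[0],d[1]))
B=[onz(p,f(*c),.006) for c in [(75,58),(550,50),(545,433),(90,436)]]
print(np.round(B,4),np.mean(B,0)); d=B[1]-B[0]; print(np.arctan2(d[1],d[0]))
E
```

```text
[[ 0.4707 -0.2246  0.17  ]
 [ 0.4847 -0.219   0.17  ]
 [ 0.4991 -0.2547  0.17  ]
 [ 0.4852 -0.2601  0.17  ]] [ 0.48492982 -0.2396097   0.17      ]
yaw 0.3854993917410156
[[ 0.4255 -0.2162  0.006 ]
 [ 0.5252 -0.1751  0.006 ]
 [ 0.5596 -0.2578  0.006 ]
 [ 0.4588 -0.2983  0.006 ]] [ 0.49227692 -0.2368472   0.006     ]
0.3913351499528693
```

The wrist view shows the tab centred at about (320,193), between the jaws and free of the beaker. I'll shift by 3 mm and descend.

{"method": "jog_arm", "body": {"steps": [1, 0.002, -0.0025, 0.03, -0.01, 1, 0, 0, 0.03, 0, 1, 0, 0, 0.03, 0, 1, 0, 0, 0.03, 0, 1, 0, 0, 0, 0, -1, 0, 0, 0, 0, -1, 0, 0, 0, 0, -1, 0, 0, 0, 0, -1, 0, 0, 0, 0], "squeeze": 30}}

```text
clock: 2.1
position: [0.4878, -0.2396, 0.1527]
eef_rot: [0.001, 0.56, 0.828, 0.0]
contact_force: [-0.9, 0.0, 0.1]
gripper_width: 0.0684
```

{"method": "jog_arm", "body": {"steps": [-1, 0, 0, 0, 0, -1, 0, 0, 0, 0, -1, 0, 0, 0, 0, -1, 0, 0, 0, 0], "squeeze": 40}}

```text
clock: 2.5
position: [0.4869, -0.2391, 0.1509]
eef_rot: [-0.0, 0.56, 0.828, -0.0]
contact_force: [0.7, -0.3, -0.2]
gripper_width: 0.036
```

{"method": "jog_arm", "body": {"steps": [-1, 0, 0, 0, 0, -1, 0, 0, 0, 0, -1, 0, 0, 0, 0, -1, 0, 0, 0, 0, -1, 0, 0, 0, 0, -1, 0, 0, 0, 0]}}

```text
clock: 3.1
position: [0.4868, -0.2391, 0.1508]
eef_rot: [-0.0, 0.56, 0.828, -0.0]
contact_force: [-0.3, -0.5, -0.9]
gripper_width: 0.016
```

{"method": "jog_arm", "body": {"steps": [-1, 0, 0, -0.01, 0, -1, 0, 0, -0.02, 0, -1, 0, 0, -0.02, 0, -1, 0, 0, -0.02, 0, -1, 0, 0, -0.025, 0, -1, 0, 0, -0.03, 0, -1, 0, 0, -0.03, 0, -1, 0, 0, -0.03, 0, -1, 0, 0, -0.01, 0, -1, 0, 0, 0, 0]}}

```text
clock: 4.1
position: [0.4875, -0.2393, 0.3479]
eef_rot: [0.002, 0.56, 0.829, 0.0]
contact_force: [-0.4, -0.1, -4.4]
gripper_width: 0.0155
```

```bash
cat > look.py <<'E'
import sys
from station import robot, eyes
from h import *
o=robot.get_obs()
print(o["clock"],o["position"].round(4),o["contact_force"].round(2),o["gripper_width"])
for n in sys.argv[2:]:
    np.save(f"{n}_{sys.argv[1]}.npy",eyes.camera_params(n),allow_pickle=True)
    cv2.imwrite(f"pics/{n}_{sys.argv[1]}.png",eyes.camera(n)[:,:,::-1])
E
python3 look.py a side
```

```text
4.1 [ 0.4875 -0.2393  0.3479] [-0.43 -0.09 -4.35] 0.015498022154834156
```

View pics/side_a.png

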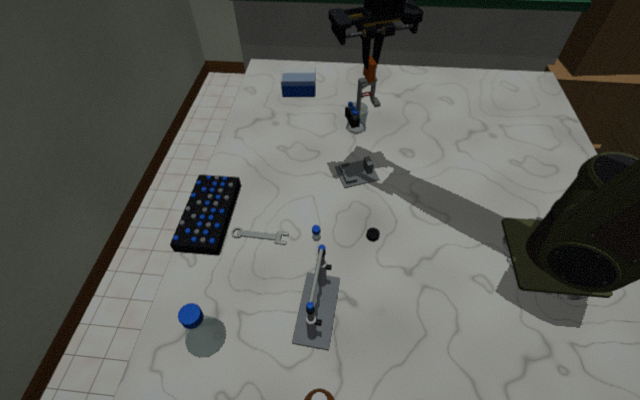

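Lifted out of the dock. Next I turn to the rail's yaw and carry it over.

{"method": "jog_arm", "body": {"steps": [-1, 0, 0, 0, 0.1, -1, 0, 0, 0, 0.12, -1, 0, 0, 0, 0.12, -1, 0, 0, 0, 0.115, -1, 0.02, 0.002, 0, 0, -1, 0.04, 0.005, 0, 0, -1, 0.04, 0.005, 0, 0, -1, 0.04, 0.005, 0, 0, -1, 0.04, 0.005, 0, 0, -1, 0.04, 0.005, 0, 0]}}

```text
clock: 5.15
position: [0.529, -0.0199, 0.3428]
eef_rot: [-0.002, 0.733, 0.681, -0.001]
contact_force: [1.5, -1.0, -2.6]
gripper_width: 0.0156
```

{"method": "jog_arm", "body": {"steps": [-1, 0.04, 0.005, 0, 0, -1, 0.04, 0.005, 0, 0, -1, 0.04, 0.005, 0, 0, -1, 0.04, 0.005, 0, 0, -1, 0.03, 0.004, 0, 0, -1, 0.02, 0.002, 0, 0, -1, 0.01, 0.001, 0, 0, -1, 0, 0, 0, 0, -1, 0, 0, 0, 0]}}

```text
clock: 6.05
position: [0.5725, 0.195, 0.3447]
eef_rot: [-0.0, 0.733, 0.681, -0.001]
contact_force: [-0.0, -1.3, -3.1]
gripper_width: 0.0162
```

```bash
python3 look.py b side scene wrist; python3 - <<'E'
from station import robot
print(robot.get_obs()["eef_rot"])
E
```

```text
6.05 [0.5725 0.195  0.3447] [-0.05 -1.3  -3.07] 0.01617065084759733
[ 8.00896839e-05  7.32919541e-01  6.80315307e-01 -1.50044710e-04]
```

View pics/side_b.png

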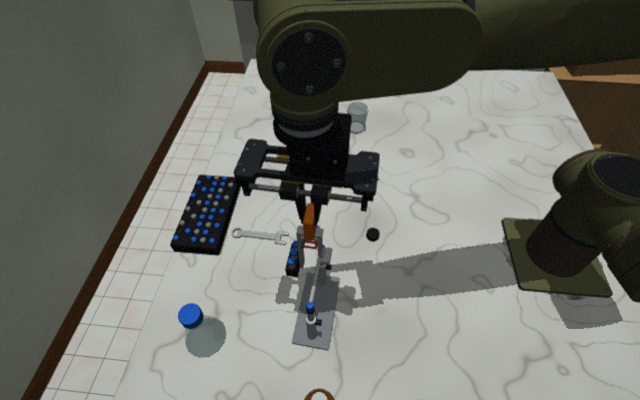

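View pics/scene_b.png

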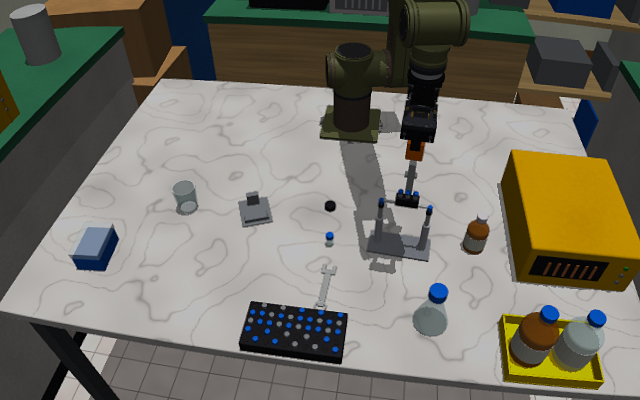

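View pics/wrist_b.png

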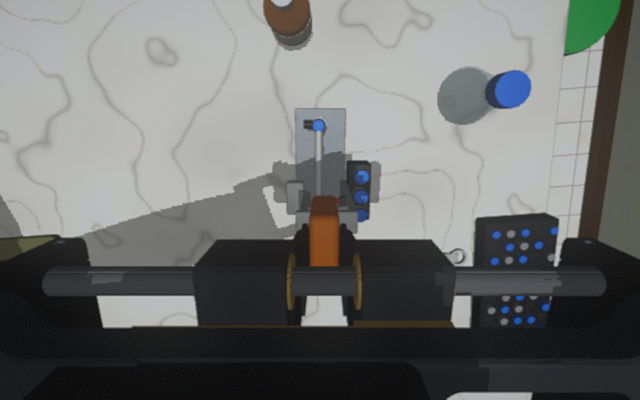

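```bash
python3 - <<'E'
import cv2
im=cv2.imread("pics/wrist_b.png")[100:275,265:385]; cv2.imwrite("pics/wbc.png",cv2.resize(im,None,fx=4,fy=4,interpolation=cv2.INTER_CUBIC)[:600])
E
```

```text
(no output)
```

View pics/wbc.png

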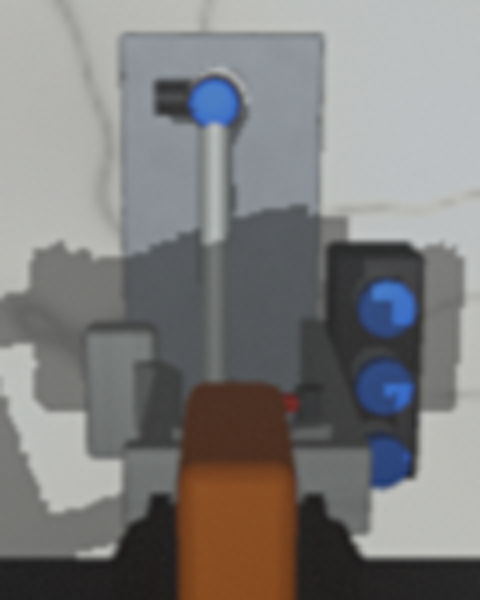

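```bash
python3 - <<'E'
from h import *
p=np.load("wrist_b.npy",allow_pickle=True).item()
f=lambda u,v:((u+.5)/4-.5+265,(v+.5)/4-.5+100)
for h in (.13,.16,.175):
    a,b=onz(p,f(215.7,150),h),onz(p,f(214.5,370),h); c=onz(p,f(214.5,103),h+.008)
    d=a-b; print(h,a,b,"yaw",np.arctan2(-d[0],d[1]),"cap",c)
    # x-offset of bar line in tool frame relative to TCP
    yw=-.0744; T=np.array([.5725,.195]); ty=np.array([np.cos(yw),np.sin(yw)])
    print(" off",(a[:2]-T)@ty,(b[:2]-T)@ty)
for z in (.008,):
  for c in [(122,35),(322,36),(120,245),(322,250)]: print(onz(p,f(*c),z))
# tab check
a,b=onz(p,f(178,560),.3647),onz(p,f(298,560),.3647);print("tab",a,b,(a+b)/2, ((a+b)/2-np.array([.5725,.195,0]))[:2]@ty)
# from scene/side b: caddy
E
```

```text
0.13 [0.57023713 0.24027808 0.13      ] [0.56449281 0.17198745 0.13      ] yaw -0.08391827257633118 cap [0.57111647 0.25433277 0.138     ]
 off -0.005622188959991236 -0.006274483453096364
0.16 [0.57086245 0.24204272 0.16      ] [0.56556119 0.17901941 0.16      ] yaw -0.08391827257633036 cap [0.57168567 0.25502765 0.168     ]
 off -0.00512977317038195 -0.005731755519789309
0.175 [0.5711751  0.24292504 0.175     ] [0.56609538 0.18253539 0.175     ] yaw -0.08391827257633272 cap [0.57197027 0.25537509 0.183     ]
 off -0.004883565275577195 -0.0054603915531358386
[0.53474021 0.27972635 0.008     ]
[0.61241893 0.27357359 0.008     ]
[0.52599559 0.19818852 0.008     ]
[0.60762929 0.19007873 0.008     ]
tab [0.56609101 0.20192377 0.3647    ] [0.58173002 0.20076161 0.3647    ] [0.57391051 0.20134269 0.3647    ] 0.0009351505647109538
```

{"method": "jog_arm", "body": {"steps": [-1, -0.001, -0.003, 0, 0, -1, -0.001, -0.0025, 0, 0, -1, 0, 0, 0.01, 0, -1, 0, 0, 0.01, 0, -1, 0, 0, 0.01, 0, -1, 0, 0, 0.01, 0, -1, 0, 0, 0.01, 0, -1, 0, 0, 0.01, 0, -1, 0, 0, 0, 0, -1, 0, 0, 0, 0]}}

```text
clock: 7.2
position: [0.5672, 0.1942, 0.2856]
eef_rot: [-0.0, 0.732, 0.681, -0.0]
contact_force: [0.1, 0.4, -2.8]
gripper_width: 0.0157
```

```bash
python3 look.py c side wrist; python3 - <<'E'
import cv2
im=cv2.imread("pics/wrist_c.png")[100:275,265:385]; a=cv2.resize(im,None,fx=4,fy=4,interpolation=cv2.INTER_CUBIC)[:600]
cv2.imwrite("pics/wcc.png",a)
im=cv2.imread("pics/side_c.png")[200:350,270:370]; cv2.imwrite("pics/scc.png",cv2.resize(im,None,fx=4,fy=4,interpolation=cv2.INTER_CUBIC))
E
```

```text
7.2 [0.5672 0.1942 0.2856] [ 0.11  0.37 -2.77] 0.015673572427698554
```

View pics/wcc.png

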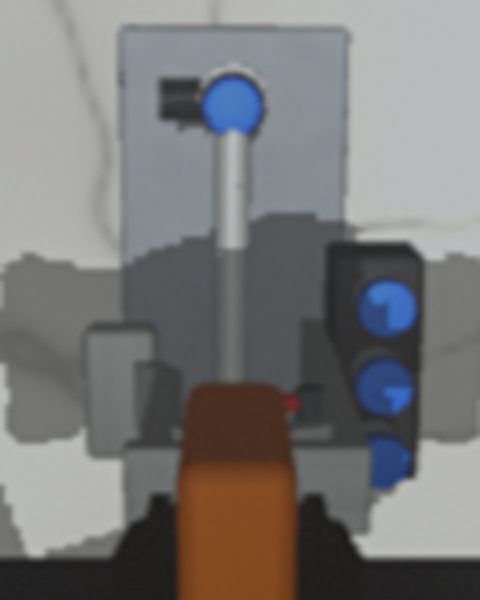

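View pics/scc.png

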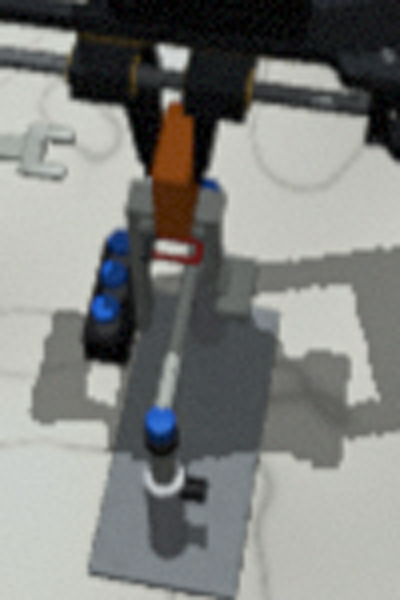

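The hook straddles the bar, which runs under the tab at column 323 in the wrist image. I descend by feel.

{"method": "jog_arm", "body": {"steps": [-1, 0, 0, 0.007, 0, -1, 0, 0, 0.007, 0, -1, 0, 0, 0.007, 0, -1, 0, 0, 0.005, 0, -1, 0, 0, 0.004, 0, -1, 0, 0, 0, 0, -1, 0, 0, 0, 0]}}

```text
clock: 8.0
position: [0.5673, 0.1943, 0.256]
eef_rot: [-0.0, 0.732, 0.681, 0.0]
contact_force: [-0.1, -0.7, -3.2]
gripper_width: 0.0159
```

{"method": "jog_arm", "body": {"steps": [-1, 0, 0, 0.003, 0, -1, 0, 0, 0.003, 0, -1, 0, 0, 0.002, 0, -1, 0, 0, 0, 0]}}

```text
clock: 8.4
position: [0.567, 0.1942, 0.2474]
eef_rot: [-0.0, 0.732, 0.681, -0.0]
contact_force: [0.5, -0.6, -3.0]
gripper_width: 0.0158
```

{"method": "jog_arm", "body": {"steps": [-1, 0, 0, 0.002, 0, -1, 0, 0, 0.002, 0, -1, 0, 0, 0, 0]}}

```text
clock: 8.7
position: [0.5671, 0.1942, 0.2435]
eef_rot: [-0.0, 0.732, 0.681, -0.0]
contact_force: [-0.3, 0.0, -3.8]
gripper_width: 0.0158
```

{"method": "jog_arm", "body": {"steps": [-1, 0, 0, 0.002, 0, -1, 0, 0, 0.002, 0, -1, 0, 0, 0, 0]}}

```text
clock: 9.0
position: [0.5675, 0.1943, 0.2408]
eef_rot: [0.0, 0.732, 0.681, 0.0]
contact_force: [-1.0, -0.8, 0.8]
gripper_width: 0.0159
```

{"method": "jog_arm", "body": {"steps": [-1, 0, 0, 0.002, 0, -1, 0, 0, 0.002, 0, -1, 0, 0, 0, 0]}}

```text
clock: 9.3
position: [0.5677, 0.1943, 0.2372]
eef_rot: [0.0, 0.732, 0.681, 0.001]
contact_force: [-2.0, -0.9, 5.0]
gripper_width: 0.0157
```

{"method": "jog_arm", "body": {"steps": [-1, 0, 0, 0.002, 0, -1, 0, 0, 0, 0]}}

```text
clock: 9.5
position: [0.5676, 0.1943, 0.2352]
eef_rot: [0.0, 0.732, 0.681, 0.001]
contact_force: [-1.1, 0.2, 7.3]
gripper_width: 0.0155
```

{"method": "jog_arm", "body": {"steps": [-1, 0, 0, 0.002, 0, -1, 0, 0, 0, 0]}}

```text
clock: 9.7
position: [0.5679, 0.1944, 0.2335]
eef_rot: [0.001, 0.732, 0.681, 0.001]
contact_force: [-1.3, 0.1, 6.4]
gripper_width: 0.0159
```

The gate was touched at about z = 0.242, so I expect home near 0.209. The force is 10 N above baseline, as expected.

{"method": "jog_arm", "body": {"steps": [-1, 0, 0, 0.002, 0, -1, 0, 0, 0.001, 0, -1, 0, 0, 0, 0]}}

```text
clock: 10.0
position: [0.5686, 0.1944, 0.2309]
eef_rot: [0.001, 0.732, 0.681, 0.002]
contact_force: [-0.2, 0.3, 4.8]
gripper_width: 0.0153
```

{"method": "jog_arm", "body": {"steps": [-1, 0, 0, 0.002, 0, -1, 0, 0, 0.001, 0, -1, 0, 0, 0, 0]}}

```text
clock: 10.3
position: [0.5691, 0.1945, 0.2279]
eef_rot: [0.002, 0.732, 0.681, 0.002]
contact_force: [2.1, -0.1, 5.4]
gripper_width: 0.0154
```

{"method": "jog_arm", "body": {"steps": [-1, 0, 0, 0.002, 0, -1, 0, 0, 0.001, 0, -1, 0, 0, 0, 0]}}

```text
clock: 10.6
position: [0.5693, 0.1945, 0.2249]
eef_rot: [0.002, 0.732, 0.681, 0.003]
contact_force: [3.8, -0.3, 4.2]
gripper_width: 0.0157
```

{"method": "jog_arm", "body": {"steps": [-1, 0, 0, 0.002, 0, -1, 0, 0, 0.001, 0, -1, 0, 0, 0, 0]}}

```text
clock: 10.9
position: [0.5689, 0.1945, 0.2215]
eef_rot: [0.001, 0.732, 0.681, 0.002]
contact_force: [3.0, 1.0, 4.6]
gripper_width: 0.016
```

```bash
python3 look.py d side; python3 - <<'E'
import cv2
im=cv2.imread("pics/side_d.png")[230:330,270:370]; cv2.imwrite("pics/sd.png",cv2.resize(im,None,fx=6,fy=6,interpolation=cv2.INTER_CUBIC))
E
```

```text
10.9 [0.5689 0.1945 0.2215] [2.95 1.02 4.64] 0.015959193750899648
```

View pics/sd.png

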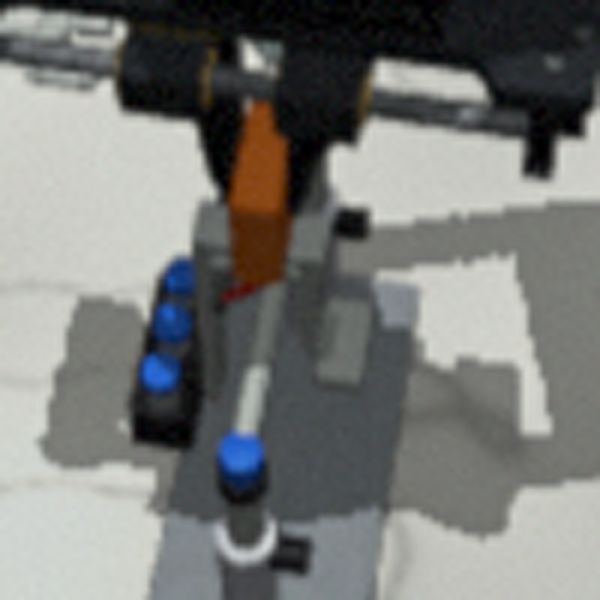

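The side view shows the red gate tilted up at (310,280), with the bar inside the mouth. I continue down.

{"method": "jog_arm", "body": {"steps": [-1, 0, 0, 0.002, 0, -1, 0, 0, 0.001, 0, -1, 0, 0, 0, 0]}}

```text
clock: 11.25
position: [0.5683, 0.1942, 0.2172]
eef_rot: [0.001, 0.732, 0.681, 0.001]
contact_force: [6.2, 0.4, 2.3]
gripper_width: 0.0159
```

{"method": "jog_arm", "body": {"steps": [-1, 0, 0, 0.002, 0, -1, 0, 0, 0.001, 0, -1, 0, 0, 0, 0]}}

```text
clock: 11.55
position: [0.5652, 0.1939, 0.2111]
eef_rot: [-0.002, 0.732, 0.681, -0.003]
contact_force: [0.2, -0.8, -2.4]
gripper_width: 0.0154
```

{"method": "jog_arm", "body": {"steps": [-1, 0, 0, 0.001, 0, -1, 0, 0, 0.001, 0, -1, 0, 0, 0, 0]}}

```text
clock: 11.85
position: [0.5664, 0.1941, 0.211]
eef_rot: [-0.001, 0.732, 0.681, -0.001]
contact_force: [0.6, 0.0, -3.3]
gripper_width: 0.0156
```

{"method": "jog_arm", "body": {"steps": [-1, 0, 0, 0.001, 0, -1, 0, 0, 0, 0]}}

```text
clock: 12.05
position: [0.5668, 0.1942, 0.2109]
eef_rot: [-0.0, 0.732, 0.681, -0.001]
contact_force: [-1.6, 0.8, -2.3]
gripper_width: 0.0154
```

{"method": "jog_arm", "body": {"steps": [-1, 0, 0, 0.001, 0, -1, 0, 0, 0, 0]}}

```text
clock: 12.25
position: [0.5669, 0.1943, 0.2103]
eef_rot: [-0.0, 0.732, 0.681, -0.0]
contact_force: [-3.6, -2.0, -0.4]
gripper_width: 0.016
```

The force dropped back at 0.211, so the gate has probably passed, and contact is now starting again.

{"method": "jog_arm", "body": {"steps": [-1, 0, 0, 0.0007, 0, -1, 0, 0, 0, 0]}}

```text
clock: 12.45
position: [0.567, 0.1943, 0.2099]
eef_rot: [-0.0, 0.732, 0.681, -0.0]
contact_force: [-4.3, 0.2, 1.6]
gripper_width: 0.0158
```

```bash
python3 look.py e side; python3 - <<'E'
import cv2
im=cv2.imread("pics/side_e.png")[230:330,270:370]; cv2.imwrite("pics/se.png",cv2.resize(im,None,fx=6,fy=6,interpolation=cv2.INTER_CUBIC))
E
```

```text
12.45 [0.567  0.1943 0.2099] [-4.34  0.16  1.65] 0.015789348080067208
```

View pics/se.png

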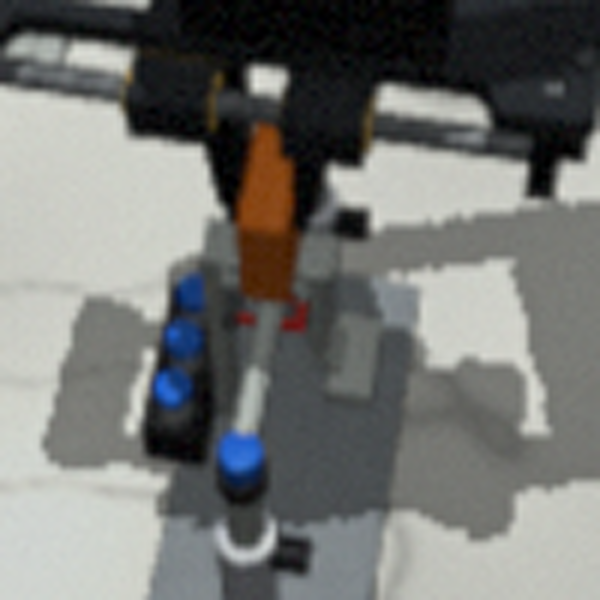

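The gate is flat and shut under the bar: red shows on both sides of it at (318,283). Fx of -4 N suggests the vault is off-centre, so I ease the hook toward -x.

{"method": "jog_arm", "body": {"steps": [-1, 0, -0.001, 0, 0, -1, 0, 0, 0, 0]}}

```text
clock: 12.7
position: [0.5667, 0.1943, 0.2099]
eef_rot: [0.001, 0.732, 0.681, 0.001]
contact_force: [-2.6, 0.1, 3.1]
gripper_width: 0.0155
```

{"method": "jog_arm", "body": {"steps": [-1, 0, -0.001, 0, 0, -1, 0, 0, 0, 0]}}

```text
clock: 12.9
position: [0.5662, 0.1944, 0.2098]
eef_rot: [0.001, 0.732, 0.681, 0.001]
contact_force: [-0.4, -0.6, 2.9]
gripper_width: 0.016
```

{"method": "jog_arm", "body": {"steps": [-1, 0, 0, 0.0007, 0, -1, 0, 0, 0, 0]}}

```text
clock: 13.1
position: [0.5661, 0.1944, 0.2094]
eef_rot: [0.001, 0.732, 0.681, 0.001]
contact_force: [0.2, -0.6, 5.3]
gripper_width: 0.0155
```

{"method": "jog_arm", "body": {"steps": [-1, 0, 0, 0, 0, -1, 0, 0, 0, 0, -1, 0, 0, -0.0005, 0, -0.66, 0, 0, 0, 0, -0.64, 0, 0, 0, 0, -0.62, 0, 0, 0, 0, -0.6, 0, 0, 0, 0, -0.58, 0, 0, 0, 0, -0.56, 0, 0, 0, 0, -0.54, 0, 0, 0, 0]}}

```text
clock: 14.1
position: [0.5651, 0.1944, 0.2088]
eef_rot: [-0.0, 0.732, 0.681, -0.0]
contact_force: [-0.3, -0.1, -0.7]
gripper_width: 0.0217
```

{"method": "jog_arm", "body": {"steps": [-0.5, 0, 0, 0, 0, -0.46, 0, 0, 0, 0, -0.42, 0, 0, 0, 0, -0.38, 0, 0, 0, 0, -0.34, 0, 0, 0, 0, -0.3, 0, 0, 0, 0, -0.25, 0, 0, 0, 0, -0.2, 0, 0, 0, 0, -0.1, 0, 0, 0, 0, 0, 0, 0, 0, 0]}}

```text
clock: 15.1
position: [0.5653, 0.1944, 0.209]
eef_rot: [-0.0, 0.732, 0.681, -0.0]
contact_force: [-0.3, 0.8, 1.0]
gripper_width: 0.0452
```

```bash
python3 look.py f side wrist; python3 - <<'E'
import cv2
im=cv2.imread("pics/side_f.png")[230:330,270:370]; cv2.imwrite("pics/sf.png",cv2.resize(im,None,fx=6,fy=6,interpolation=cv2.INTER_CUBIC))
E
```

```text
15.1 [0.5653 0.1944 0.209 ] [-0.26  0.8   1.03] 0.04523863782130857
```

View pics/sf.png

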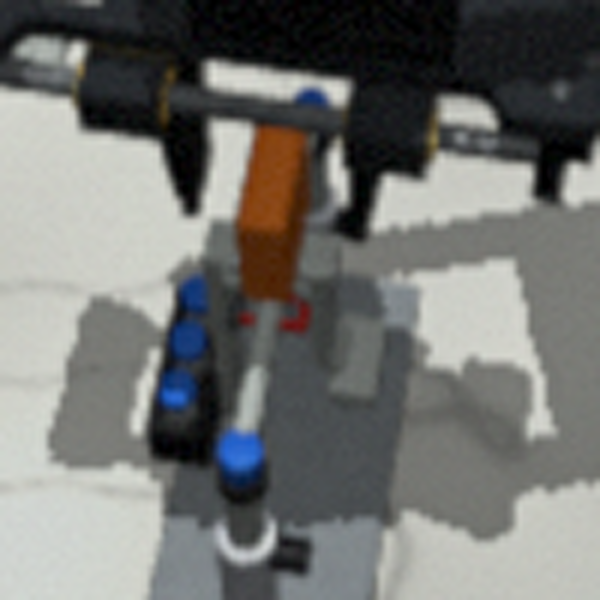

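View pics/wrist_f.png

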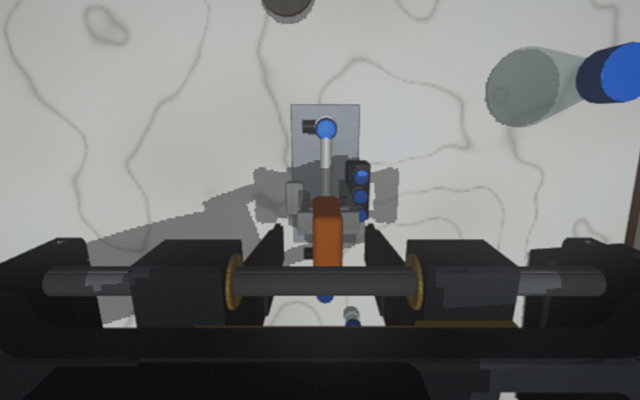

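Free of the fingers, with the caddy hanging at a slight tilt (tab top at (316,252) in the side view). I open fully and withdraw straight up.

{"method": "jog_arm", "body": {"steps": [0.3, 0, 0, 0, 0, 0.5, 0, 0, 0, 0, 0.5, 0, 0, -0.01, 0, 0.5, 0, 0, -0.02, 0, 0.5, 0, 0, -0.03, 0, 0.5, 0, 0, -0.03, 0, 0.5, 0, 0, -0.03, 0, 0.5, 0, 0, 0, 0, 0.5, 0, 0, 0, 0, 0.5, 0, 0, 0, 0]}}

```text
clock: 16.2
position: [0.5648, 0.1942, 0.3278]
eef_rot: [-0.0, 0.732, 0.681, -0.001]
contact_force: [-0.0, 0.4, -0.3]
gripper_width: 0.0713
```

{"method": "jog_arm", "body": {"steps": [0.5, 0, 0, 0, 0, 0.5, 0, 0, 0, 0, 0.5, 0, 0, 0, 0, 0.5, 0, 0, 0, 0, 0.5, 0, 0, 0, 0, 0.5, 0, 0, 0, 0, 0.5, 0, 0, 0, 0, 0.5, 0, 0, 0, 0, 0.5, 0, 0, 0, 0, 0.5, 0, 0, 0, 0]}}

```text
clock: 17.2
position: [0.5652, 0.1944, 0.3291]
eef_rot: [0.0, 0.732, 0.681, 0.0]
contact_force: [0.5, -0.6, 0.8]
gripper_width: 0.0711
```

```bash
python3 look.py g side scene; python3 - <<'E'
import cv2, numpy as np
a=cv2.imread("pics/side_g.png")[230:330,270:370]; b=cv2.imread("pics/scene_g.png")[170:270,360:460]
cv2.imwrite("pics/sg.png",cv2.resize(np.hstack([a,b]),None,fx=4,fy=4,interpolation=cv2.INTER_CUBIC))
E
```

```text
17.2 [0.5652 0.1944 0.3291] [ 0.49 -0.58  0.76] 0.0710854031027746
```

View pics/sg.png

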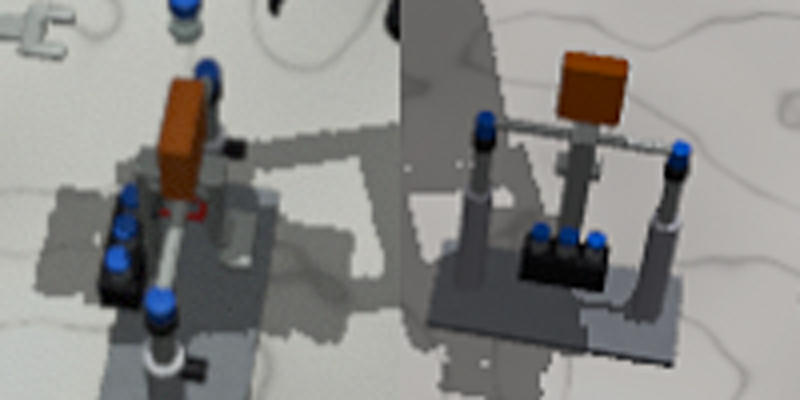

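View pics/scene_g.png

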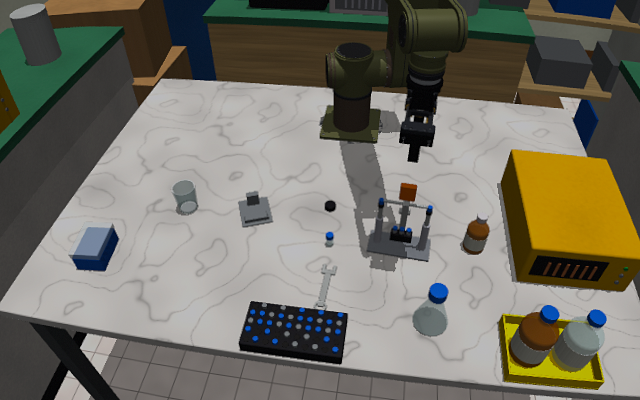

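The caddy hangs between the posts with the gate shut, and the bystanders are where they were. I let the swing die and compare frames.

{"method": "jog_arm", "body": {"steps": [0.5, 0, 0, 0, 0, 0.5, 0, 0, 0, 0, 0.5, 0, 0, 0, 0, 0.5, 0, 0, 0, 0, 0.5, 0, 0, 0, 0, 0.5, 0, 0, 0, 0, 0.5, 0, 0, 0, 0, 0.5, 0, 0, 0, 0, 0.5, 0, 0, 0, 0, 0.5, 0, 0, 0, 0]}}

```text
clock: 18.3
position: [0.5652, 0.1944, 0.3291]
eef_rot: [0.0, 0.732, 0.681, 0.0]
contact_force: [0.8, 0.2, 0.0]
gripper_width: 0.0713
```

{"method": "jog_arm", "body": {"steps": [0.5, 0, 0, 0, 0, 0.5, 0, 0, 0, 0, 0.5, 0, 0, 0, 0, 0.5, 0, 0, 0, 0, 0.5, 0, 0, 0, 0, 0.5, 0, 0, 0, 0, 0.5, 0, 0, 0, 0, 0.5, 0, 0, 0, 0, 0.5, 0, 0, 0, 0, 0.5, 0, 0, 0, 0]}}

```text
clock: 19.3
position: [0.5653, 0.1944, 0.3291]
eef_rot: [0.0, 0.732, 0.681, 0.0]
contact_force: [0.7, 0.7, -0.1]
gripper_width: 0.0711
```

```bash
python3 look.py h side; python3 look.py i side; python3 look.py j side wrist;python3 - <<'E'
from h import *
from station import eyes
I=[cv2.imread(f"pics/side_{k}.png").astype(int)[235:310,290:345] for k in "ghij"]
for a in I[:3]: print(abs(a-I[3]).mean().round(2),abs(a-I[3]).max())
# tilt: tab pixels centroid in wrist/side views -> orange mask
D=eyes.camera_params("side")
im=cv2.imread("pics/side_j.png"); hsv=cv2.cvtColor(im,cv2.COLOR_BGR2HSV)
m=cv2.inRange(hsv,(5,150,60),(20,255,255)); m[:235]=0;m[310:]=0
ys,xs=np.nonzero(m[:,290:345]); print("orange",xs.mean()+290,ys.mean(),len(xs))
# predicted centroid for tilts about the bar
for t in (-.1,0,.05,.1,.15,.2,.3):
    yw=-.074;ex=np.array([np.cos(yw),np.sin(yw),0]);ey=np.array([-np.sin(yw),np.cos(yw),0]);ez=np.array([0,0,1.])
    X=ex*np.cos(t)-ez*np.sin(t);Z=ez*np.cos(t)+ex*np.sin(t)
    top=np.array([.566,.194,.1695])
    C=[top+X*a+ey*b+Z*c for a in(-.008,.008) for b in(-.02,.02) for c in (.013,.061)]
    h=cv2.convexHull(proj(D,np.array(C)).astype(np.float32)); M=cv2.moments(h); print(t,M["m10"]/M["m00"],M["m01"]/M["m00"])
cv2.imwrite("pics/sj.png",cv2.resize(im[230:330,270:370],None,fx=6,fy=6,interpolation=cv2.INTER_CUBIC))
E
```

```text
19.3 [0.5653 0.1944 0.3291] [ 0.66  0.7  -0.08] 0.07106339067560886
19.35 [0.5653 0.1944 0.3291] [ 0.34 -0.19  0.24] 0.07121300475629855
19.4 [0.5652 0.1944 0.3291] [ 0.04 -0.16 -0.51] 0.07127708469716487
1.96 16
1.94 19
1.97 18
orange 315.14963503649636 264.55474452554745 274
-0.1 317.304276216709 264.73481633553456
0 315.2224734389553 264.4024656362916
0.05 314.20876995941165 264.2789859652306
0.1 313.2018715017626 264.1810647139355
0.15 312.2046521497485 264.1091289870447
0.2 311.21993552599696 264.0634042073693
0.3 309.2990031001887 264.05097668111256
```

View pics/sj.png

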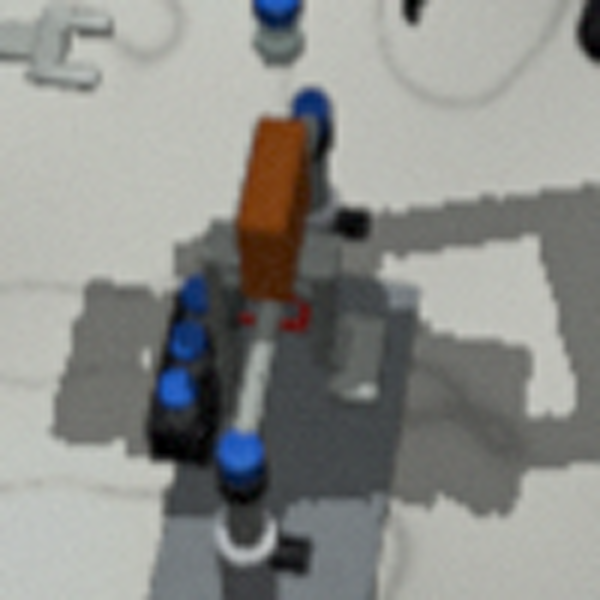

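The caddy is still (frames differ only by noise), the tilt is about 0 ± 0.1 rad, the gate is shut under the bar and the gripper is clear. I'm handing the job in.

```bash
python3 -c "
from station import job
print(job.finish_job())"
```

```text
the job is handed in; nothing more can be done
None
```

The caddy is hanging on the rail bar between the two posts with its gate shut, and the job was handed in at about 19 s of the 58 s; the hand-in gave no verdict.

**What I did:** I gripped the orange tab at 40 N and lifted the caddy out of the dock. I turned it to the rail's yaw and lowered the hook over the bar in 1–2 mm steps near contact.
- **Gate:** first contact came at TCP z ≈ 0.242 m. The push peaked at about 11 N above the no-contact reading, then dropped as the gate flicked shut at about 0.211 m.
- **Home stop:** contact came back at about 0.210 m. It pushed about 4 N sideways, so I eased the hook 2 mm toward -x, which cleared it. I then pressed to about 9 N and let go slowly. The first touch had predicted home near 0.209 m, which agrees.

**Last checks:**
- **Gate:** the last side picture shows it flat and shut under the bar.
- **Rest and tilt:** pictures 2 s apart differ only by noise. Tilt is about 0, give or take 0.1 rad.
- **Gripper:** it is clear, about 12 cm above the grasp point, and the force reading is near zero.
- **Bystanders:** they look unmoved by eye in the scene picture; I did not measure them.

**Limits:** forces were read only at the end of each move, so a brief peak between readings could have gone unseen. The first camera estimates disagreed by up to 6 mm. I settled the grasp with the wrist camera and the bar with the wrist camera and by feel.

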